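# Nest the channel brackets and check the tray with a straightedge

## Task

Stow all the aluminium channel brackets in the wooden tray as one interlocked row, flat on its floor: the first close against the left side rail, backs towards the tray's low lips, and each next one to the right turned end for end, so that one leg lies inside the mouth of the one before. Then lay the straightedge from rail to rail across the nest, centred, and let it go, press down on its left end and after that on its right end to feel that nothing stands proud and makes it rock, and finally lay it flat back in its rest.

Things in the scene. Friction and masses are not known exactly. Their poses are not given: they have to be found in the camera images.
- tray: fixed open wooden tray, 140 (x) x 232 (y) mm. Origin: centre of underside; z up, +y to the robot's left, +x away from it (yaw 0.05 to 0.3 rad). Floor top at z = 6 mm; inside 128 (x) x 208 mm (y). At each y end a side rail, y = 104 to 116 mm either way, top at z = 48 mm; at each x end only a low lip, 6 mm thick, top at z = 12 mm.
- rest: fixed wooden rest for the straightedge, 280 (x) x 66 (y) mm, recess 268 x 54 mm with its floor at z = 10 mm, rim top at z = 14 mm. Origin: centre of underside; z up; x, its long way, points to the robot's left. Brackets may be parked on the open table at about x 0.47 or 0.60, y 0.14 or 0.28, or x 0.53, y -0.355 m; between the first four stands a loose thread reel.
- straightedge: steel straightedge, 0.35 kg: flat bar 250 (x) x 36 (y) x 6 mm with an aluminium grip rib along the middle of its upper face, 130 mm long (x), 12 mm thick (y), top 23 mm above the underside; both 60 mm ends are plain bar. Origin: centre of the underside; x along its length, z up. It starts in the rest's recess.
- bracket_a: aluminium channel bracket, 0.17 kg, a U seen from above, 76 (x) x 60 (y) mm, walls 8 mm thick, 40 mm high: a back at its -x end, two legs running to the open mouth at +x (44 mm clear between them). A 36 mm wide tab rises from the back to 76 mm. Origin: centre of the 76 x 60 mm footprint, on the underside; z up; any yaw. 4 or 5 such equal brackets are present.
- bracket_a_back (a point): middle of the tab on that bracket's back: 34 mm from its origin along its -x, 60 mm above its underside. The tab (8 mm thick along the bracket's x, 36 mm wide, free from 40 to 76 mm above the underside) can be gripped here from above, fingers closing along the bracket's x.
- bracket_b: aluminium channel bracket, 0.17 kg, a U seen from above, 76 (x) x 60 (y) mm, walls 8 mm thick, 40 mm high: a back at its -x end, two legs running to the open mouth at +x (44 mm clear between them). A 36 mm wide tab rises from the back to 76 mm. Origin: centre of the 76 x 60 mm footprint, on the underside; z up; any yaw. 4 or 5 such equal brackets are present.
- bracket_b_back (a point): middle of the tab on that bracket's back: 34 mm from its origin along its -x, 60 mm above its underside. The tab (8 mm thick along the bracket's x, 36 mm wide, free from 40 to 76 mm above the underside) can be gripped here from above, fingers closing along the bracket's x.
- bracket_c: aluminium channel bracket, 0.17 kg, a U seen from above, 76 (x) x 60 (y) mm, walls 8 mm thick, 40 mm high: a back at its -x end, two legs running to the open mouth at +x (44 mm clear between them). A 36 mm wide tab rises from the back to 76 mm. Origin: centre of the 76 x 60 mm footprint, on the underside; z up; any yaw. 4 or 5 such equal brackets are present.
- bracket_c_back (a point): middle of the tab on that bracket's back: 34 mm from its origin along its -x, 60 mm above its underside. The tab (8 mm thick along the bracket's x, 36 mm wide, free from 40 to 76 mm above the underside) can be gripped here from above, fingers closing along the bracket's x.
- bracket_d: aluminium channel bracket, 0.17 kg, a U seen from above, 76 (x) x 60 (y) mm, walls 8 mm thick, 40 mm high: a back at its -x end, two legs running to the open mouth at +x (44 mm clear between them). A 36 mm wide tab rises from the back to 76 mm. Origin: centre of the 76 x 60 mm footprint, on the underside; z up; any yaw. 4 or 5 such equal brackets are present.
- bracket_d_back (a point): middle of the tab on that bracket's back: 34 mm from its origin along its -x, 60 mm above its underside. The tab (8 mm thick along the bracket's x, 36 mm wide, free from 40 to 76 mm above the underside) can be gripped here from above, fingers closing along the bracket's x.
- bracket_e: aluminium channel bracket, 0.17 kg, a U seen from above, 76 (x) x 60 (y) mm, walls 8 mm thick, 40 mm high: a back at its -x end, two legs running to the open mouth at +x (44 mm clear between them). A 36 mm wide tab rises from the back to 76 mm. Origin: centre of the 76 x 60 mm footprint, on the underside; z up; any yaw. 4 or 5 such equal brackets are present.
- bracket_e_back (a point): middle of the tab on that bracket's back: 34 mm from its origin along its -x, 60 mm above its underside. The tab (8 mm thick along the bracket's x, 36 mm wide, free from 40 to 76 mm above the underside) can be gripped here from above, fingers closing along the bracket's x.

How it is judged:
By the outcome, as a careful person would: the job done as asked, in the order asked, and still so for the second after the job is handed in, with the robot touching nothing.
Of bracket_a, bracket_b, bracket_c, bracket_d, bracket_e only 4 to 5 are there at a start; the rules pass over those that are not, and their reading is None.
At some moment in a run one of bracket_a, bracket_b, bracket_c, bracket_d, bracket_e may be knocked a few centimetres aside while the robot is not near it.
It also fails if it takes over 210 s, if anything falls off the work surface, if the arm or the gripper's body presses on something with over 40 N, if the wrist force passes 120 N, or if a joint passes its speed limit or range.

## Robot

A 6-joint arm with a two-finger parallel gripper is mounted at the origin on a cart in front of the work surface, level with it; the furniture and walls round the work are solid. World frame = base frame: x ahead of the robot, y to its left, z up, the work surface at z = 0. Lengths are in m, angles in rad, forces in N, time in s.
With the tool pointing down it reaches from about 0.275 to 1 m from the base axis. Payload 8.4 kg.
Tool frame: the origin (TCP) lies on the centre line of the jaws, within the pads' length; the fingertips stand 17 mm ahead of it and the grasp point (between the pads) lies 2 mm behind it (bot.tcp_to_tips is the z of the fingertips in the tool frame, in m); z points along the fingers, y is the line along which they close (so a half turn about z gives the same grasp; the last joint's range is limited). The gripper opens to 85 mm and grips with 20 to 120 N. Pads are 22 mm wide; open, the fingers measure 114 mm over their backs; the gripper's body (76 mm by 85 mm) begins 54 mm behind the grasp point. The pads swing forward as they close: fully open they stand 13 mm farther back than shut.
Start: joints at [-1.276, 0.353, 1.633, -0, 1.155, -0.002], TCP at [0.183, -0.598, 0.248] pointing down, gripper open.
Joint ranges: [-2.63, 2.63], [-0.92, 2.1], [0.06, 2.66], [-1.3, 4.44], [0, 2.69], [-3.02, 3.02]. Speed limits (rad/s): [2.22, 2.22, 2.79, 3.14, 3.14, 3.14].

## Interface

Orientations are given as a unit quaternion [x, y, z, w].
In Python, from workcell import bot, hand, kinematics, get_obs, vision, hand_in gives the robot as it stands. The module is installed in compiled form; this text tells all that it offers. Calls block until the motion is done:
- bot.reach(position, orientation): joint-space move of the TCP to a pose.
- bot.servo_line(position, ori=None, velocity=0.15): straight line of the TCP; ori=None keeps the orientation; velocity is the mean speed in m/s.
- bot.goto_joints(angles): joint-space move.
- hand.move_gripper(opening, strength=None): finger opening in m; strength is the grip in N (None keeps the last); returns when the fingers have stopped.
- bot.dwell(seconds).
- kinematics.solve_ik(position, orientation): joint angles nearest the present ones, or None.
- get_obs(): the state.
- vision.read_camera(name): name is "scene" or "top"; returns a dict with "frame" (480x640x3 uint8, red, green, blue), "intrinsics" (3x3 intrinsics, pixels), "dist" ([k1, k2, p1, p2, k3] as OpenCV has them; the pictures are not rectified), "view" (4x4, takes a point from world to camera coordinates). Camera axes: x right, y down, z forward; pixel columns grow to the right and rows downward; lengths in m; the calibration is good to about 2 mm. A picture is of the moment at which its call begins. There is no depth.
A pose or a line that the arm cannot do raises bot.IKError and nothing moves.
- hand_in(): hands the job in; it is judged then, once.
The state is a dict: "time_s": time; "joint_pos": joint angles; "joint_vel": joint speeds; "joint_efforts": joint torques, N m; "position": TCP position; "orientation": TCP orientation; "wrist_force": force on the tool from outside, world axes, zero at the start; "ft_torque": the same for the moment, N m; "gripper_width": finger opening in m; "grip_force": force on a finger pad.
Only numpy, scipy, OpenCV 4.12 (cv2) and the standard library are available. Lean on these libraries where they do the work, as an engineer would, in place of code of your own. Each camera call takes 0.05 s, during which the arm holds its last target. There are 200 camera calls.

## Working session

There is one attempt and no reset: what is moved stays moved. The work goes in short steps, each a Python script; the robot and the scene stay as the last script left them, time stands still between calls to the robot, and variables do not carry over. Pictures are saved under pics/ and viewed, at most 14 in all, crops included, and the job is handed in when it is done.

```bash
mkdir -p pics; python3 - <<'E'
from workcell import bot, hand, kinematics, get_obs, vision
import cv2,numpy as np
for n in("scene","top"):
    c=vision.read_camera(n); cv2.imwrite(f"pics/{n}0.png",c["frame"][:,:,::-1])
    np.savez(f"{n}0.npz",**{k:np.array(v) for k,v in c.items()})
    print(n,c["intrinsics"],c["dist"],np.round(c["view"],4))
o=get_obs();print(o)
E
```

```text
scene [[591.91655815   0.         323.85523919]
 [  0.         591.91655815 243.93028144]
 [  0.           0.           1.        ]] [-0.11007641  0.          0.          0.          0.        ] [[-0.5129 -0.8581  0.025   0.229 ]
 [-0.3974  0.2115 -0.8929  0.2709]
 [ 0.7609 -0.4679 -0.4495  1.1233]
 [ 0.      0.      0.      1.    ]]
top [[441.791232     0.         316.46064296]
 [  0.         441.791232   240.62766096]
 [  0.           0.           1.        ]] [-0.00210895  0.          0.          0.          0.        ] [[-0.0253 -0.9996 -0.0131 -0.0033]
 [-0.9863  0.0271 -0.1628  0.5441]
 [ 0.1631  0.0088 -0.9866  0.9631]
 [ 0.      0.      0.      1.    ]]
{'time_s': 0.1, 'joint_pos': array([-1.27636493e+00,  3.53598232e-01,  1.63406071e+00,  6.49378249e-07,
        1.15522285e+00, -2.38036166e-03]), 'joint_vel': array([-0.00165116, -0.00238143, -0.00192728, -0.0010452 ,  0.00156493,
       -0.00134257]), 'joint_efforts': array([-6.98554086e-04, -6.06356764e+01, -3.42819357e+01, -1.82513390e-04,
        3.92617163e-03,  5.72560623e-06]), 'position': array([ 0.18268699, -0.59727021,  0.24762427]), 'orientation': array([ 9.89007858e-01,  1.47861563e-01, -9.34953615e-05, -6.37750816e-04]), 'wrist_force': array([-0.12781146,  0.28255834, -0.30442691]), 'ft_torque': array([-0.03365504,  0.01998768,  0.00913296]), 'grip_force': 0.0, 'gripper_width': 0.08568680810247951}
```

View pics/top0.png

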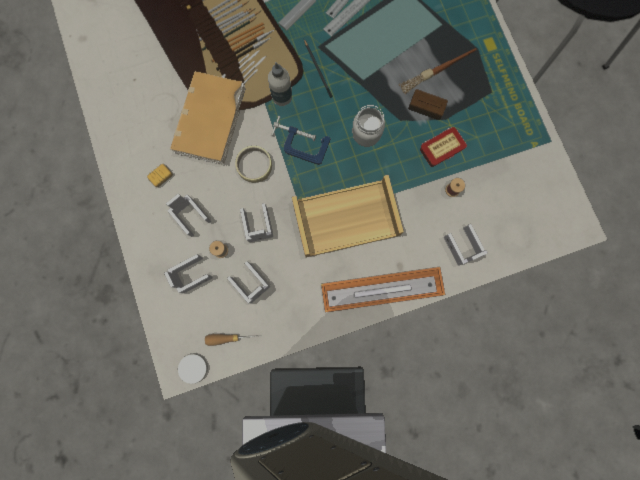

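View pics/scene0.png

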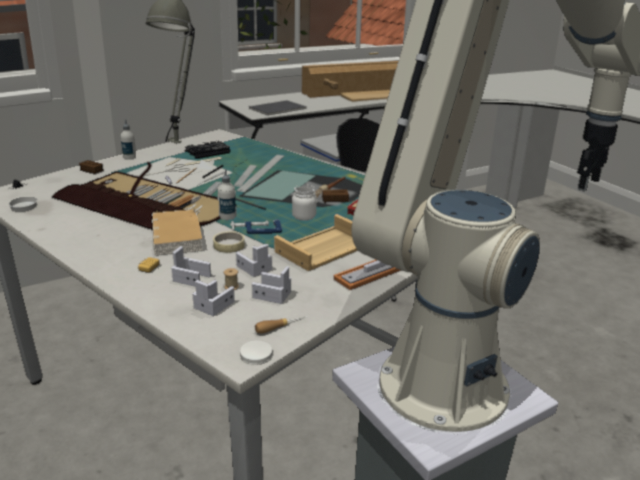

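The top view shows the tray at (350,215), the rest with the straightedge at (382,290), and five brackets at about (187,213), (256,222), (187,272), (249,281) and (465,245). The reel is at (218,248). The scene view shows four brackets around the reel at (230,275). I'll zoom in next.

```bash
python3 - <<'E'
import cv2,numpy as np
f=np.load("top0.npz")["frame"][:,:,::-1]
a=cv2.resize(f[190:308,160:280],None,fx=5,fy=5,interpolation=cv2.INTER_CUBIC)
b=cv2.resize(f[220:270,440:490],None,fx=4,fy=4,interpolation=cv2.INTER_CUBIC)
hsv=cv2.cvtColor(f,cv2.COLOR_BGR2HSV)
m=(hsv[...,1]<18).astype(np.uint8)*255
c=cv2.resize(m[190:308,160:280],None,fx=1.6,fy=1.6)
im=np.zeros((600,800,3),np.uint8); im[:590,:600]=a; im[:200,600:]=b; im[210:210+c.shape[0],600:600+c.shape[1]]=c[...,None]
cv2.imwrite("pics/z1.png",im)
for p in [(218,270),(262,207),(230,210),(186,196),(204,208),(190,218),(465,262),(452,240)]: print(p,f[p[1],p[0]],hsv[p[1],p[0]])
im2=cv2.resize(f[165:320,285:455],None,fx=3.8,fy=3.8,interpolation=cv2.INTER_CUBIC); cv2.imwrite("pics/z2.png",im2)
E
```

```text
(218, 270) [149 159 163] [ 21  22 163]
(262, 207) [156 161 162] [ 25   9 162]
(230, 210) [150 161 164] [ 24  22 164]
(186, 196) [171 175 175] [ 30   6 175]
(204, 208) [101 108 112] [ 19  25 112]
(190, 218) [151 163 166] [ 24  23 166]
(465, 262) [161 160 162] [165   3 162]
(452, 240) [175 178 178] [ 30   4 178]
```

View pics/z1.png

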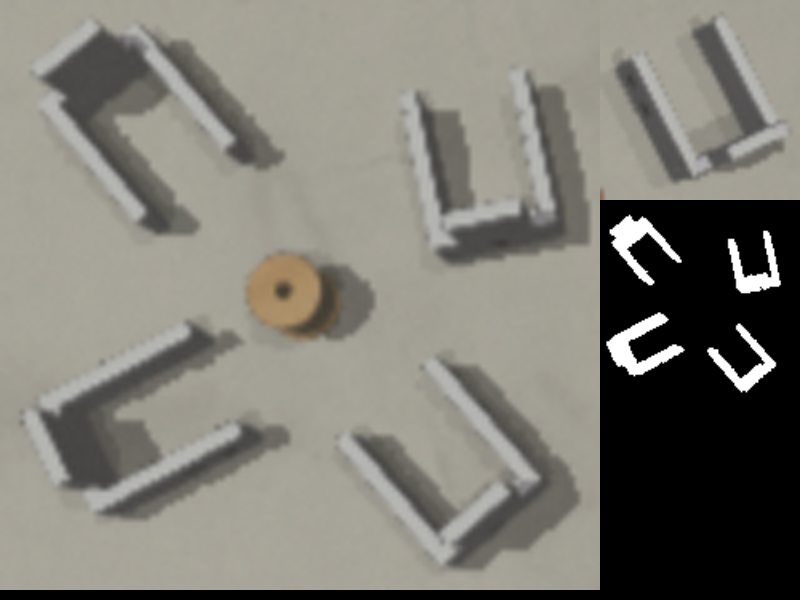

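View pics/z2.png

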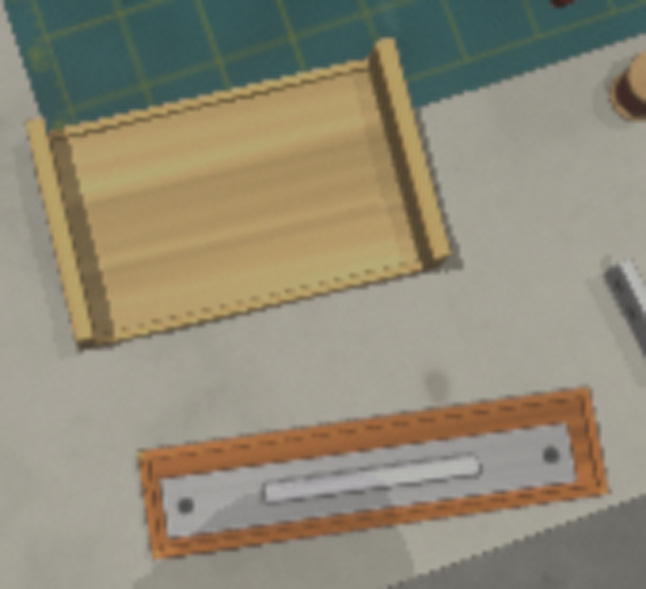

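The zoom shows that the bracket tops are bright, low-saturation strips: legs at 40 mm and a separate tab strip at each back. The tray's rail tops are clearly visible, and the bar sits inside the orange rest. Next I'll write the measuring helpers.

```bash
cat > lib.py <<'E'
import cv2, numpy as np
U=4
def load(n="top",file=None):
    if file: c=dict(np.load(file))
    else:
        from workcell import vision
        c=vision.read_camera(n)
    c={k:np.array(v) for k,v in c.items()}
    return c
def world(c,px,z):
    """pixels (N,2) -> world xy on plane z"""
    px=np.asarray(px,float).reshape(-1,1,2)
    n=cv2.undistortPoints(px,c["intrinsics"],c["dist"]).reshape(-1,2)
    V=c["view"];R,t=V[:3,:3],V[:3,3]; C=-R.T@t
    d=np.c_[n,np.ones(len(n))]@R
    return (C+d*((z-C[2])/d[:,2])[:,None])[:,:2]
def pix(c,p):
    V=c["view"];return cv2.projectPoints(np.atleast_2d(np.asarray(p,float)),cv2.Rodrigues(V[:3,:3])[0],V[:3,3],c["intrinsics"],c["dist"])[0].reshape(-1,2)
def up(c):
    f=np.ascontiguousarray(c["frame"][:,:,::-1])
    f=cv2.resize(f,None,fx=U,fy=U,interpolation=cv2.INTER_CUBIC)
    return f,cv2.cvtColor(f,cv2.COLOR_BGR2HSV)
full=lambda p:(np.asarray(p,float)+.5)/U-.5
def rot(a): return np.array([[np.cos(a),-np.sin(a)],[np.sin(a),np.cos(a)]])
def pose_from_tops(P40,P76):
    """P40: xy of bright pixels cast on z=.04(+base); finds legs 52 mm apart."""
    best=None
    for th in np.radians(np.arange(0,180,.5)):
        v=P40@np.array([-np.sin(th),np.cos(th)])
        h,_=np.histogram(v,np.arange(v.min(),v.max()+.002,.001)); s=(h.astype(float)**2).sum()
        if best is None or s>best[0]: best=(s,th)
    th=best[1]
    q=P40@rot(th); v=q[:,1]
    g=np.arange(v.min(),v.max(),.0005)
    sc=[np.sum(abs(abs(v-x)-.026)<.004) for x in g]
    mx=max(sc); v0=g[np.array(sc)>=mx*.985].mean()
    # refine yaw/centre by line fits of both strips
    for _ in range(2):
        q=P40@rot(th); v=q[:,1]-v0; dirs=[];mids=[]
        for s in(1,-1):
            k=abs(v-s*.026)<.006
            vx,vy,x,y=cv2.fitLine(q[k].astype(np.float32),cv2.DIST_HUBER,0,1e-4,1e-4).ravel()
            dirs.append(np.arctan(vy/vx)); mids.append((x,y-s*.0))
        th=th+np.mean(dirs); q=P40@rot(th); v=q[:,1]
        v0=np.mean([np.median(v[abs(v-v0-s*.026)<.006]) for s in(1,-1)])
    u=q[:,0]; ends=[]
    L=[u[abs(v-v0-s*.026)<.004] for s in(1,-1)]
    lo=np.mean([np.percentile(x,.5) for x in L]); hi=np.mean([np.percentile(x,99.5) for x in L])
    q7=P76@rot(th); mid=abs(q7[:,1]-v0)<.012   # tab pixels
    um=np.median(q7[mid,0]) if mid.sum()>20 else np.nan
    if um>(lo+hi)/2: th+=np.pi; v0=-v0; lo,hi,um=-hi,-lo,-um
    u0=hi-.038
    o=rot(th)@[u0,v0]
    sep=[np.median(v[abs(v-np.median(v)-0)<1])]
    return dict(o=o,th=(th+np.pi)%(2*np.pi)-np.pi,len=hi-lo,tabu=um-u0)
def brackets(c,base=0.,roi=None):
    f,h=up(c); low=(h[...,1]<17).astype(np.uint8)
    br=(h[...,1]<15)&(h[...,2]>130)
    low=cv2.morphologyEx(low,cv2.MORPH_CLOSE,np.ones((9,9)))
    n,lab,st,cen=cv2.connectedComponentsWithStats(low)
    out=[]
    for i in range(1,n):
        if st[i,4]<2000 or st[i,4]>16000: continue
        w=world(c,full(cen[i]),.04)[0]
        if not(.33<w[0]<.8 and -.45<w[1]<.42): continue
        m=(lab==i); ys,xs=np.nonzero(m&br)
        if len(xs)<1500: continue
        p=full(np.c_[xs,ys]); P=world(c,p,.04+base)
        (_,(a,b),_)=cv2.minAreaRect(P.astype(np.float32))
        if not(.055<min(a,b) and .07<max(a,b)<.12): continue
        r=pose_from_tops(P,world(c,p,.076+base)); r["px"]=full(cen[i]); out.append(r)
    return out
def side_lines(pts,axis_yaw):
    q=pts@rot(axis_yaw); return q
def tray(c):
    f,h=up(c); m=cv2.inRange(h,(12,60,60),(30,255,255))
    m[:, :int(280*U)]=0; m[:, int(420*U):]=0; m[:165*U]=0; m[265*U:]=0
    m=cv2.morphologyEx(m,cv2.MORPH_CLOSE,np.ones((13,13)))
    cs,_=cv2.findContours(m,cv2.RETR_EXTERNAL,cv2.CHAIN_APPROX_NONE); k=max(cs,key=cv2.contourArea)
    p=full(k.reshape(-1,2)); P=world(c,p,.048)
    th=0.
    (cx,cy),(a,b),an=cv2.minAreaRect(P.astype(np.float32))
    th=np.radians(an)%(np.pi/2); th=th-np.pi/2 if th>np.pi/4 else th
    ctr=np.array([cx,cy])
    for _ in range(4):
        q=(P-ctr)@rot(th); sl=[];ys=[]
        for s in(1,-1):
            kk=(abs(q[:,1]-s*.116)<.006)&(abs(q[:,0])<.055)
            vx,vy,x,y=cv2.fitLine(q[kk].astype(np.float32),cv2.DIST_HUBER,0,1e-4,1e-4).ravel()
            sl.append(np.arctan(vy/vx)); ys.append(y-vy/vx*x)
        th+=np.mean(sl); ctr=ctr+rot(th)@[0,np.mean(ys)]
    w=ys[0]-ys[1]
    # near lip foot (z=0,x=-70) and far lip top (z=12,x=+70)
    xs=[]
    for z,s in((0.,-1),(.012,1)):
        q=(world(c,p,z)-ctr)@rot(th); kk=(abs(q[:,1])<.08)&(q[:,0]*s>.03); xs.append(np.median(q[kk,0]))
    return ctr+rot(th)@[np.mean(xs),0],th,w,xs[1]-xs[0]
def rest(c):
    f,h=up(c); m=cv2.inRange(h,(3,110,60),(14,255,255)); m[:255*U]=0; m[:, :300*U]=0; m[:, 460*U:]=0; m[325*U:]=0
    cs,_=cv2.findContours(cv2.morphologyEx(m,cv2.MORPH_CLOSE,np.ones((9,9))),cv2.RETR_EXTERNAL,cv2.CHAIN_APPROX_NONE)
    k=max(cs,key=cv2.contourArea); p=full(k.reshape(-1,2))
    R=cv2.minAreaRect(world(c,p,.010).astype(np.float32))
    reg=np.zeros_like(m); cv2.drawContours(reg,[cv2.convexHull(k)],-1,255,-1); reg=cv2.erode(reg,np.ones((9,9)))
    lo=((h[...,1]<45)&(reg>0)).astype(np.uint8)
    lo=cv2.morphologyEx(lo,cv2.MORPH_OPEN,np.ones((9,9)))
    cs,_=cv2.findContours(lo,cv2.RETR_EXTERNAL,cv2.CHAIN_APPROX_NONE); S=None
    if cs: 
        k=max(cs,key=cv2.contourArea)
        S=cv2.minAreaRect(world(c,full(k.reshape(-1,2)),.016).astype(np.float32))
    return R,S
E
python3 - <<'E'
from lib import *
np.set_printoptions(precision=4,suppress=True)
c=load(file="top0.npz")
B=brackets(c)
for r in B: print(r)
t=tray(c);print("tray",t); R=rest(c);print(R)
f=cv2.resize(np.ascontiguousarray(c["frame"][160:330,150:500,::-1]),None,fx=2.2,fy=2.2)
def dr(xy,z,col):
    p=((pix(c,np.c_[xy,np.full(len(xy),z)])-[150,160]+.5)*2.2-.5).round().astype(np.int32); cv2.polylines(f,[p],True,col,1)
rec=lambda a,b:np.array([[a,b],[a,-b],[-a,-b],[-a,b]])
for r in B:
    dr(r["o"]+rec(.038,.03)@rot(r["th"]).T,.04,(0,0,255))
    dr(r["o"]+([-.034,0]+rec(.004,.018))@rot(r["th"]).T,.076,(0,255,0))
dr(t[0]+rec(.07,.116)@rot(t[1]).T,.048,(255,0,0)); dr(t[0]+rec(.07,.1)@rot(t[1]).T,.012,(255,0,255))
for q,z in zip(R,(.014,.016)): dr(cv2.boxPoints(q),z,(255,255,0))
cv2.imwrite("pics/ov.png",f)
E
```

```text
{'o': array([0.6173, 0.2821]), 'th': np.float64(-2.4794199467091635), 'len': np.float64(0.08211146549640036), 'tabu': np.float64(-0.03326158498541454), 'px': array([183.2767, 210.329 ])}
{'o': array([0.5941, 0.1232]), 'th': np.float64(0.2041091995029234), 'len': np.float64(0.07340209220416705), 'tabu': np.float64(-0.03342462031165638), 'px': array([256.2919, 226.6325])}
{'o': array([ 0.5288, -0.36  ]), 'th': np.float64(0.41031489990324044), 'len': np.float64(0.07610288339083754), 'tabu': np.float64(-0.021078094397615044), 'px': array([465.7567, 245.7887])}
{'o': array([0.4781, 0.2784]), 'th': np.float64(-1.0918028663337935), 'len': np.float64(0.07957274389977763), 'tabu': np.float64(-0.033483213000187834), 'px': array([184.5005, 275.2816])}
{'o': array([0.4545, 0.1415]), 'th': np.float64(0.7005112069256407), 'len': np.float64(0.07420518511331864), 'tabu': np.float64(-0.033258604775923184), 'px': array([250.2506, 285.4925])}
tray (array([ 0.6038, -0.0887]), np.float64(0.20640232453655383), np.float32(0.23159325), np.float64(0.13887521157681423))
(((0.432181715965271, -0.1672930121421814), (0.06551064550876617, 0.27930548787117004), 6.742237091064453), ((0.4273461699485779, -0.1635206937789917), (0.03537120670080185, 0.24873977899551392), 6.451418399810791))
```

View pics/ov.png

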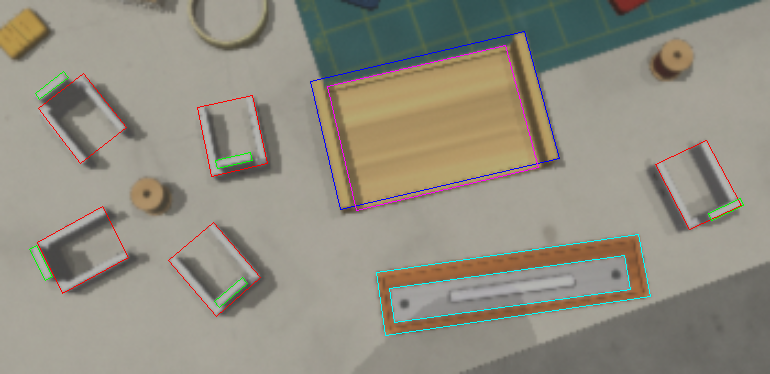

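The overlay fits all five brackets (red outline, green tab), the tray (blue), the rest and the straightedge (cyan). I'll start with the right-hand bracket.

```bash
cat > rob.py <<'E'
from lib import *
from workcell import bot, hand, kinematics, get_obs, vision, hand_in
np.set_printoptions(precision=4,suppress=True)
TR=np.array([.6038,-.0887]); TH=.2064
LOOK=[-1.276,.353,1.633,0,1.155,-.002]
Q=lambda a:[np.cos(a/2),np.sin(a/2),0,0]
HZ=.20; GZ=.062
def look(): bot.goto_joints(LOOK); return load()
def choose(p1,th1,p2,th2):
    best=None
    for k in(0,np.pi):
        a1=th1+np.pi/2+k; a2=a1+th2-th1
        j1=kinematics.solve_ik([*p1,HZ],Q(a1)); j2=kinematics.solve_ik([*p2,HZ],Q(a2))
        if j1 is None or j2 is None: continue
        s=max(abs(j1[5]),abs(j2[5]))
        if best is None or s<best[0]: best=(s,a1,a2)
    return best[1:]
def tool():
    o=get_obs(); return np.array(o["position"]),np.array(o["wrist_force"]),o
def pick(r,a):
    p=r["o"]+rot(r["th"])@[-.034,0]
    hand.move_gripper(.036,50); bot.reach([*p,HZ],Q(a)); bot.servo_line([*p,GZ],velocity=.15)
    hand.move_gripper(0.,50); bot.servo_line([*p,HZ],velocity=.2)
    o=get_obs(); print("grip w",o["gripper_width"],o["grip_force"],"fz",o["wrist_force"],"t",o["time_s"])
    return .004<o["gripper_width"]<.015
def slot(i,dx=0,dy=0):
    s=-1 if i%2==0 else 1; th=TH+(0 if i%2==0 else np.pi)
    o=TR+rot(TH)@[s*.019+dx,.072-.035*i+dy]
    return o,th,o+rot(th)@[-.034,0]
def release(p,ph=None):
    hand.move_gripper(.030); bot.servo_line([*p,HZ],velocity=.25)
E
cat > first.py <<'E'
from rob import *
B=brackets(load()); r=min(B,key=lambda r:r["o"][1]); print(r["o"],r["th"])
o,th,p=slot(0,dy=-.004)
a1,a2=choose(r["o"],r["th"],p,th)
assert pick(r,a1)
bot.reach([*p,HZ],Q(a2)); f0=tool()[1]
bot.servo_line([*p,GZ+.010],velocity=.12); print("df",tool()[1]-f0)
bot.servo_line([*p,GZ+.0075],velocity=.03); f0=tool()[1]
ny=rot(TH)@[0,1]
for k in range(1,15):
    bot.servo_line([*(p+ny*.001*k),GZ+.0075],velocity=.02)
    d=(tool()[1]-f0)[:2]@ny
    if d<-3: break
print("contact k",k,"force",d, "expected ~6 =2+4")
p=p+ny*.001*(k-1.5); bot.servo_line([*p,GZ+.0075],velocity=.02)
for z in np.arange(.0070,.003,-.0005):
    bot.servo_line([*p,GZ+z],velocity=.02); d=(tool()[1]-f0)[2]
    if d>3: break
print("floor at",z,d)
bot.servo_line([*p,GZ+z+.0003],velocity=.02)
release(p)
c=look(); f=c["frame"][165:325,160:500,::-1]; cv2.imwrite("pics/a1.png",cv2.resize(f,None,fx=2.3,fy=2.3,interpolation=cv2.INTER_CUBIC))
for r in brackets(c): print(r["o"],r["th"])
print(get_obs()["time_s"])
E
python3 first.py
```

```text
return _methods._mean(a, axis=axis, dtype=dtype,
  ret = ret.dtype.type(ret / rcount)
Traceback (most recent call last):
  File "first.py", line 2, in <module>
    B=brackets(load()); r=min(B,key=lambda r:r["o"][1]); print(r["o"],r["th"])
  File "lib.py", line 71, in brackets
    r=pose_from_tops(P,world(c,p,.076+base)); r["px"]=full(cen[i]); out.append(r)
  File "lib.py", line 48, in pose_from_tops
    lo=np.mean([np.percentile(x,.5) for x in L]); hi=np.mean([np.percentile(x,99.5) for x in L])
                ~~~~~~~~~~~~~^^^^^^
IndexError: index -1 is out of bounds for axis 0 with size 0
```

Nothing has moved. A noisy blob got through the filter, so I'll average frames and skip any blob that fails.

```bash
python3 - <<'E'
s=open("lib.py").read()
s=s.replace('        c=vision.read_camera(n)\n','        cs=[vision.read_camera(n) for _ in range(3)]; c=dict(cs[0]); c["frame"]=np.mean([x["frame"] for x in cs],0).round().astype(np.uint8)\n')
s=s.replace('        r=pose_from_tops(P,world(c,p,.076+base)); r["px"]','        try: r=pose_from_tops(P,world(c,p,.076+base))\n        except Exception: print("skip blob",full(cen[i])); continue\n        r["px"]')
open("lib.py","w").write(s)
E
python3 -W ignore - <<'E'
from lib import *
c=load(); np.savez("now.npz",**c)
for r in brackets(c): print(r["o"],r["th"],r["len"],r["px"])
cv2.imwrite("pics/n.png",cv2.resize(np.ascontiguousarray(c["frame"][165:325,160:500,::-1]),None,fx=2.3,fy=2.3))
E
```

```text
[0.61705317 0.2824131 ] -2.4780473416126148 0.08174139727228102 [183.24948404 210.33948706]
[0.59411961 0.12314041] 0.2066341107637002 0.07331592055434433 [256.33409926 226.5356924 ]
[ 0.52871793 -0.36009703] 0.4068290780660675 0.07601776461683168 [465.80405099 245.78808293]
[0.4780918  0.27834652] -1.0896584484730916 0.07964796343004335 [184.41268844 275.3070506 ]
[0.4544926  0.14149904] 0.701015140448491 0.0741726700421868 [250.2072515  285.43784205]
```

Averaging makes it stable, and the poses haven't changed. Running the first bracket now.

```bash
python3 -W ignore first.py
```

```text
skip blob [183.2904 210.3108]
[ 0.5287 -0.3601] 0.4100286419610333
grip w 0.007391025184976063 48.7300980091095 fz [-0.3631  0.1259 -2.5515] t 4.7
df [ 0.053  -0.3179 -0.2292]
contact k 6 force -4.459908292680667 expected ~6 =2+4
floor at 0.006500000000000001 9.721643688510156
[0.617  0.2825] -2.477880204600729
[0.5941 0.1232] 0.20690739480036635
[ 0.5706 -0.0208] 0.21216707093830545
[0.4781 0.2784] -1.0911086281510922
[0.4546 0.1415] 0.7003510698018256
13.525
```

View pics/a1.png

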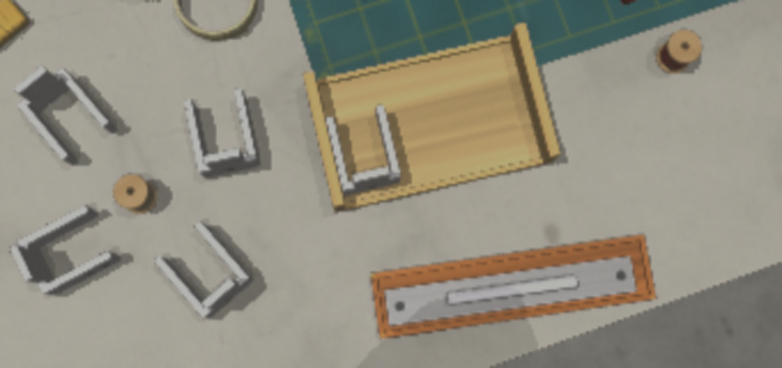

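The first bracket is seated at the left rail, its back to the near lip: tab at (370,175) in the crop, legs reaching (385,105). Its contact with the rail came exactly where I expected. On to slots 1 and 2.

```bash
cat > nxt.py <<'E'
from rob import *
import sys
def free(c): return [r for r in brackets(c) if np.linalg.norm(r["o"]-TR)>.135]
def place(i,left):
    for _ in range(6):
        F=free(load())
        if len(F)==left: break
    print("free",[ (r["o"],round(r["th"],3)) for r in F])
    r=min(F,key=lambda r:np.linalg.norm(r["o"]-TR)); o,th,p=slot(i)
    a1,a2=choose(r["o"],r["th"],p,th)
    assert pick(r,a1)
    bot.reach([*p,HZ],Q(a2)); f0=tool()[1]
    for z in(.04,.02,.0085):
        bot.servo_line([*p,GZ+z],velocity=.12); d=tool()[1]-f0; print("z",z,"df",d)
        if np.linalg.norm(d)>6: bot.servo_line([*p,HZ]); raise SystemExit("hit")
    bot.dwell(.1); f0=tool()[1]
    for z in np.arange(.0080,.003,-.0005):
        bot.servo_line([*p,GZ+z],velocity=.02); d=(tool()[1]-f0)[2]
        if d>3: break
    print("floor",z,d); bot.servo_line([*p,GZ+z+.0003],velocity=.02); release(p)
    bot.goto_joints(LOOK); print("t",get_obs()["time_s"])
for a in sys.argv[2:]: place(int(a),5-int(a))
c=load(); f=c["frame"][165:325,160:500,::-1]; cv2.imwrite("pics/%s.png"%sys.argv[1],cv2.resize(f,None,fx=2.3,fy=2.3,interpolation=cv2.INTER_CUBIC))
E
python3 -W ignore nxt.py a2 1 2
```

```text
skip blob [183.267  210.3431]
free [(array([0.6175, 0.2819]), np.float64(-2.481)), (array([0.594 , 0.1231]), np.float64(0.206)), (array([0.4782, 0.2783]), np.float64(-1.09)), (array([0.4545, 0.1416]), np.float64(0.701))]
grip w 0.0071976669153057445 48.65861356258392 fz [-0.603  -0.1009 -2.0653] t 19.175
z 0.04 df [-0.1337 -1.1192  0.2229]
z 0.02 df [-0.0726 -0.7053  0.14  ]
z 0.0085 df [-1.4395 -0.8639  0.8251]
floor 0.006499999999999999 6.705399774423247
t 28.0917
free [(array([0.6172, 0.2823]), np.float64(-2.479)), (array([0.4781, 0.2784]), np.float64(-1.091)), (array([0.4544, 0.1414]), np.float64(0.702))]
grip w 0.006634140897127705 48.63617241382599 fz [-0.1548 -0.3124 -2.3342] t 33.425
z 0.04 df [-0.4738 -0.814  -0.1114]
z 0.02 df [-0.7695 -0.8298  0.5537]
z 0.0085 df [-0.9578  0.0825  1.0215]
floor 0.006499999999999999 6.77417049465268
t 40.5417
```

View pics/a2.png

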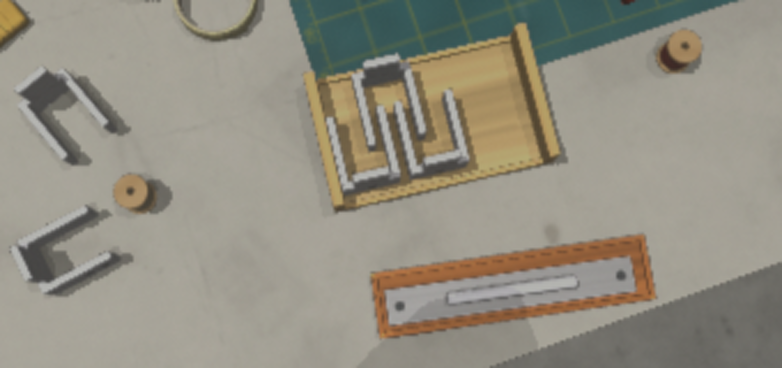

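Three brackets are interlocked, with tabs at (370,178), (385,70) and (440,158). The remaining two lie at (65,110) and (65,250).

```bash
python3 -W ignore nxt.py a3 3 4; python3 -W ignore - <<'E'
from lib import *
print(rest(load()))
E
```

```text
free [(array([0.6174, 0.2818]), np.float64(-2.48)), (array([0.4781, 0.2784]), np.float64(-1.091))]
grip w 0.007125064617994942 48.9376026391983 fz [-0.8837 -1.0778 -3.1417] t 46.8667
z 0.04 df [ 0.1985 -0.127  -0.4451]
z 0.02 df [ 0.7092 -0.9984 -0.4767]
z 0.0085 df [0.1697 0.7959 0.3595]
floor 0.006499999999999999 7.4842775791036065
t 54.7333
free [(array([0.4781, 0.2784]), np.float64(-1.09))]
grip w 0.007048069824087861 48.64833354949951 fz [ 0.0255  0.6033 -1.7179] t 60.7
z 0.04 df [ 1.1617  0.3187 -0.2935]
z 0.02 df [-0.3016 -0.5421 -0.6803]
z 0.0085 df [ 0.935  -0.0863  0.1046]
floor 0.006499999999999999 7.322130481241976
t 68.5667
(((0.432181715965271, -0.1672930121421814), (0.06551064550876617, 0.27930548787117004), 6.742237091064453), ((0.4273459315299988, -0.16352950036525726), (0.03538685292005539, 0.2489204704761505), 6.420853614807129))
```

View pics/a3.png

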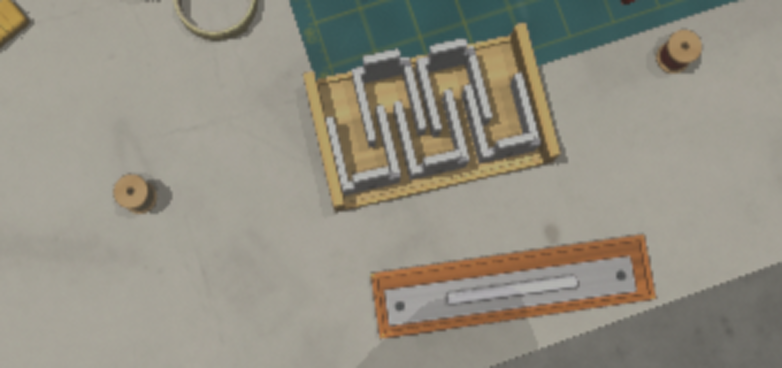

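All five brackets are nested, with the near tabs at (370,178), (440,158), (515,145) and the far tabs at (385,62), (448,50), and the rails are clear. Next I'll lay the straightedge and press its ends.

```bash
cat > se.py <<'E'
from rob import *
R,S=rest(load()); s=np.array(S[0]); an=np.radians(S[2]); print(S)
assert S[1][0]<S[1][1] and abs(an)<.4
def best(th):
    return min((th+np.pi/2,th-np.pi/2),key=lambda a:abs(kinematics.solve_ik([*s,HZ],Q(a))[5]))
a=best(an); sg=a-an
hand.move_gripper(.030,80); bot.reach([*s,.15],Q(a)); f0=tool()[1]
bot.servo_line([*s,.036],velocity=.1); print("df",tool()[1]-f0)
hand.move_gripper(0.,80); o=get_obs(); print("w",o["gripper_width"],o["grip_force"],tool()[1]-f0)
assert .009<o["gripper_width"]<.016
bot.servo_line([*s,.06],velocity=.05); bot.servo_line([*s,HZ],velocity=.2); print("w",get_obs()["gripper_width"],tool()[1]-f0)
bot.reach([*TR,HZ],Q(TH+sg)); f0=tool()[1]
bot.servo_line([*TR,.078],velocity=.1); bot.dwell(.1); print("df",tool()[1]-f0); f0=tool()[1]
for z in np.arange(.0775,.068,-.0005):
    bot.servo_line([*TR,z],velocity=.02); d=(tool()[1]-f0)[2]
    if d>4: break
print("down",z,d)
bot.servo_line([*TR,z+.0003],velocity=.02); hand.move_gripper(.030); bot.dwell(.2)
bot.servo_line([*TR,.13],velocity=.15); hand.move_gripper(0.)
for side in(1,-1):
    p=TR+rot(TH)@[0,side*.109]
    bot.reach([*p,.12],Q(TH+sg)); bot.servo_line([*p,.078],velocity=.1); bot.dwell(.1); f0=tool()[1]
    for zz in np.arange(.0775,.066,-.00025):
        bot.servo_line([*p,zz],velocity=.02); d=(tool()[1]-f0)[2]
        if d>10: break
    bot.dwell(.5); print("press",side,zz,d,(tool()[1]-f0)[2])
    bot.servo_line([*p,.12],velocity=.1)
bot.goto_joints(LOOK); c=load(); print("t",get_obs()["time_s"])
cv2.imwrite("pics/a4.png",cv2.resize(c["frame"][165:325,270:470,::-1],None,fx=3.7,fy=3.7,interpolation=cv2.INTER_CUBIC))
np.savez("se.npz",**c)
E
python3 -W ignore se.py
```

```text
((0.4273984730243683, -0.1636449247598648), (0.03530827909708023, 0.24867931008338928), 6.420924663543701)
df [ 1.4622 -1.4197  0.6007]
w 0.009797052861737272 78.81611466407776 [-1.8575 -0.2247  7.8985]
w 0.009691860326018478 [ 0.7111 -0.737  -2.7433]
df [-0.8877 -0.3468  1.0679]
down 0.0745 4.666502875591288
press 1 0.06999999999999999 11.513742672700243 13.102110427743067
press -1 0.06999999999999999 11.805277800520003 12.033433769117915
t 102.7333
```

View pics/a4.png

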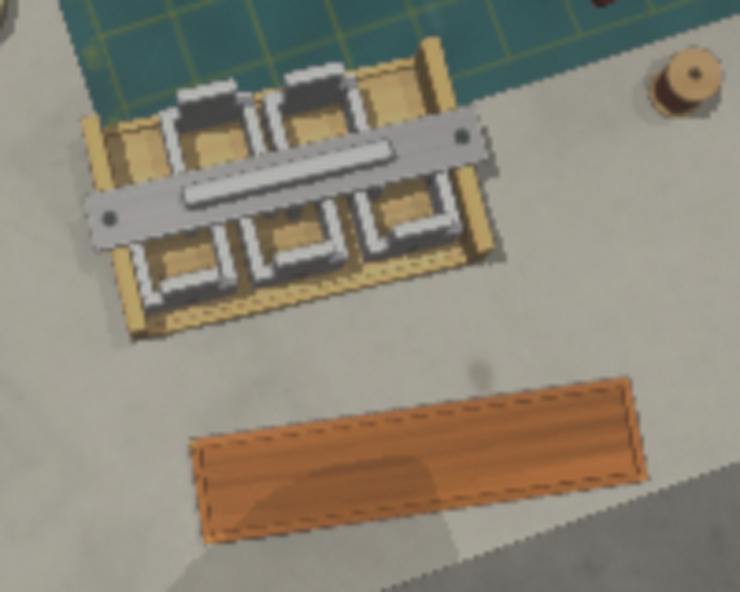

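The bar lies rail to rail, centred between the tab rows, with ends at (90,225) and (487,135). Both presses were firm at the same height. It can go back in the rest now.

```bash
cat > back.py <<'E'
from rob import *
R,_=rest(load()); rc=np.array(R[0]); an=np.radians(R[2]); print(R)
assert R[1][0]<R[1][1] and abs(an)<.4
a=min((TH+np.pi/2,TH-np.pi/2),key=lambda a:abs(kinematics.solve_ik([*TR,HZ],Q(a))[5]))
hand.move_gripper(.030,80); bot.reach([*TR,HZ],Q(a)); bot.servo_line([*TR,.0745],velocity=.1)
hand.move_gripper(0.,80); o=get_obs(); print("w",o["gripper_width"]); assert .008<o["gripper_width"]<.016
bot.servo_line([*TR,.10],velocity=.05); bot.servo_line([*TR,HZ],velocity=.2)
bot.reach([*rc,.15],Q(a-TH+an)); bot.servo_line([*rc,.041],velocity=.1); bot.dwell(.1); f0=tool()[1]
for z in np.arange(.0405,.031,-.0005):
    bot.servo_line([*rc,z],velocity=.02); d=(tool()[1]-f0)[2]
    if d>4: break
print("down",z,d)
bot.servo_line([*rc,z+.0003],velocity=.02); hand.move_gripper(.030); bot.servo_line([*rc,.15],velocity=.15)
bot.goto_joints(LOOK); c=load(); print("t",get_obs()["time_s"],rest(c))
cv2.imwrite("pics/a5.png",cv2.resize(c["frame"][165:325,270:470,::-1],None,fx=3.7,fy=3.7,interpolation=cv2.INTER_CUBIC))
E
python3 -W ignore back.py
```

```text
((0.43190959095954895, -0.16735723614692688), (0.06561053544282913, 0.27941519021987915), 6.607110977172852)
w 0.009577783578531032
down 0.037 7.407499297841019
t 116.2833 (((0.432181715965271, -0.1672930121421814), (0.06551064550876617, 0.27930548787117004), 6.742237091064453), ((0.43333327770233154, -0.16687270998954773), (0.03553600609302521, 0.24890205264091492), 6.642560958862305))
```

View pics/a5.png

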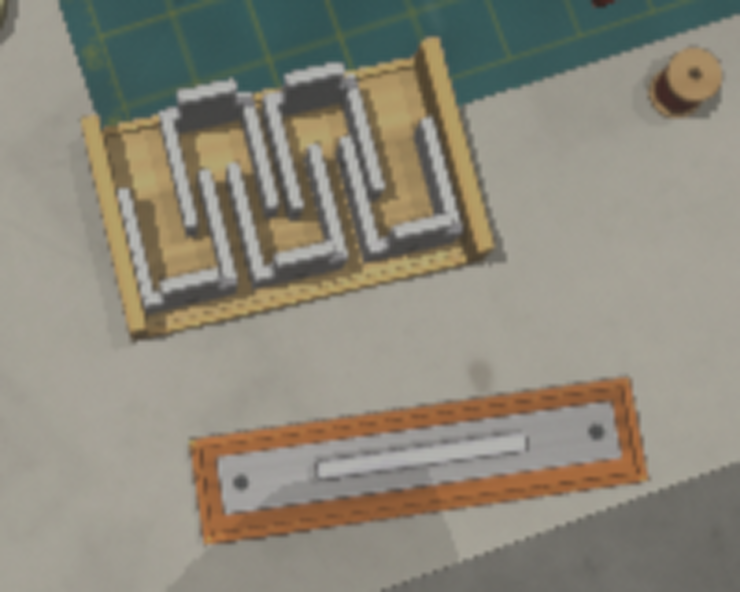

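The straightedge is back in its rest, centred and flat: rib from (318,470) to (525,443). The nest is intact in the tray, so I'm handing in.

```bash
python3 -c "
from workcell import hand_in; print(hand_in())"
```

```text
the job is handed in; nothing more can be done
None
```

All five brackets are stowed as one interlocked row in the tray, the straightedge was laid across, pressed left then right without rocking and put flat back in its rest, and the job is handed in at about 116 s.

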